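Load the dry-block incubator and hold its sprung hood poised

ROBOT

A 6-joint arm with a two-finger parallel gripper is mounted at the origin on the work surface. World frame = base frame: x ahead of the robot, y to its left, z up, the work surface at z = 0. Lengths are in m, angles in rad, forces in N, time in s.
With the tool pointing down it reaches from about 0.375 to 0.75 m from the base axis. Payload 9 kg.
Tool frame: the origin (TCP) lies at the very end of the fingers, on their centre line; the grasp point (between the pads) lies 19 mm behind it (bot.grip_depth is the distance from the TCP to the grasp point, in m); z points along the fingers, y is the line along which they close (so a half turn about z gives the same grasp; the last joint's range is limited). The gripper opens to 85 mm and grips with 20 to 120 N. Pads are 22 mm wide; open, the fingers measure 114 mm over their backs; the gripper's body (76 mm by 85 mm) begins 54 mm behind the grasp point. The pads swing forward as they close: fully open they stand 13 mm farther back than shut.
Start: joints at [-1.493, 0.104, 0.097, 1.564, 0, 1.353], TCP at [0.175, -0.574, 0.231] pointing down, gripper open.
Joint ranges: [-2.99, 2.99], [-0.84, 1.86], [-1.1, 1.16], [-1.84, 2.11], [-1.51, 1.56], [-3.14, 3.14]. Speed limits (rad/s): [2.22, 2.22, 2.57, 3.14, 3.14, 3.14].

INTERFACE

Orientations are given as [roll, pitch, yaw] about the fixed x, y, z axes, in that order (R = Rz(yaw) Ry(pitch) Rx(roll)).
In Python, from cell import bot gives the robot as it stands. Calls block until the motion is done:
- bot.goto(position, orientation): joint-space move of the TCP to a pose.
- bot.movel(position, max_speed=0.15, rot=None): straight line of the TCP; rot=None keeps the orientation; max_speed is the mean speed in m/s.
- bot.move_j(angles): joint-space move.
- bot.open_gripper() and bot.gripper_close(f_grip=None): open the fingers fully, or close them until they stop; f_grip is the grip in N (None keeps the last).
- bot.wait(seconds).
- bot.inverse_kinematics(position, orientation): joint angles nearest the present ones, or None.
- bot.get_state(): the state.
- bot.camera(name): name is "scene" or "top" or "wrist"; returns a dict with "color" (420x560x3 uint8, blue, green, red), "range_z" (420x560 float32, m along the optical axis (not along the pixel's ray), 0 where there is no reading), "vertical_fov" (degrees; the focal length in pixels is half the picture's height over the tangent of half this angle, whatever the lens; pixels are square), "cx", "cy" (the principal point, pixels), "dist_coeffs" ([k1, k2, p1, p2, k3] as OpenCV has them; the pictures are not rectified), "pose" (4x4, takes a point from camera to world coordinates); the wrist camera has in their place "hand_eye" (4x4, takes a point from camera to tool coordinates, whose origin is the TCP and whose axes are the flange's). Camera axes: x right, y up, looking along -z (the intrinsics and any distortion apply to the point x, -y, -z); pixel columns grow to the right and rows downward; lengths in m; the calibration is good to about 2 mm. A picture is of the moment at which its call begins: read the wrist's pose just before it.
A pose or a line that the arm cannot do raises bot.IKError and nothing moves.
- bot.job_done(): hands the job in; it is judged then, once.
The state is a dict: "time_s": time; "joint_positions": joint angles; "qd": joint speeds; "effort": joint torques, N m; "tool_pos": TCP position; "eef_rot": TCP orientation; "ft_force": force on the tool from outside, world axes, zero at the start; "moment": the same for the moment, N m; "grip_width": finger opening in m; "grip_force": force on a finger pad.
Only numpy, scipy, OpenCV 4.12 (cv2) and the standard library are available. Lean on these libraries where they do the work, as an engineer would, in place of code of your own. Each camera call takes 0.05 s, during which the arm holds its last target. There are 200 camera calls.

TASK

Get the dry-block incubator ready for my tubes: swing its clear hood up past its balance point so that it stands wide open by itself, then set the aluminium tube block down on the two pegs, either way round, so that it sits fully home; do not drop it, and let go of it. Then draw the hood back by its blue bar to about 10 degrees below its balance point and finish while holding it there, still and not shut, so that I can reach in and it sinks shut as soon as you let go. Leave everything else on the bench where it is.

Things in the scene. Friction and masses are not known exactly. Their poses are not given: they have to be found in the camera images.
- incubator: dry-block incubator, light grey, fixed to the bench: 280 x 230 mm; origin on the bench right under the centre of its seat. Its x axis runs from the front key panel (-x side, towards the robot, sloping, 82 mm high at most) to the hinge (+x), its y axis along the hinge; it may be turned. Housing under the hood 82 mm high (hinge blocks at the back to 94), from x = -85 to +115 mm; key panel from -165 to -85; y from -115 to +115.
- seat (a point): centre of the dark heated plate, 85 mm over the bench, on its surface, midway between two upright brass locating pegs at +24 and -24 mm along the point's x (axes as the incubator's). Pegs 10 mm thick, 11 mm high, tapered tops.
- hood (a joint): angle of the clear acrylic hood (rad): 0 shut, 1.5 fully open (a stop). Hinged at the back (+x) of the incubator; the front goes up and back. 0.9 kg with a torsion spring and damper in the hinge: balances at 0.85 rad (49 degrees); below that it sinks shut by itself, above that it goes on to fully open by itself and stays. At the bar it takes about 3 N to start lifting and about 3 N to start drawing it back from fully open.
- hood_hinge (a point): middle of the hinge line (runs along the incubator's y), 78 mm behind the seat's centre (incubator +x) and 90 mm over the bench. The shut hood reaches from it 153 mm to the front, is 194 mm wide and 79 mm high over it; it has an open bottom. Fully open it stands on end, from 11 mm before the hinge line (at its top) to 79 mm behind it, 155 mm above it, the bar on top.
- hood_bar (a point): middle of the blue round grip bar on the hood's front, the bar 12 mm thick, 120 mm long along the incubator's y, on a post at each end; 37 mm clear before the hood's front (centre to face). With the hood shut it lies 188 mm before the hinge line and 40 mm above it (130 mm over the bench); fully open, 27 mm behind and 190 mm above the hinge.
- block: aluminium tube block, 76 mm along its x, 56 mm along its y, 45 high, 0.35 to 0.55 kg; origin in the centre of its underside. Eight dark tube wells in the top; in the underside two blind holes for the pegs, 13 mm wide (chamfered to 17 at the mouth), 14 deep, at +24 and -24 mm along its x. It stands upright on the bench, left or right of the incubator; it fits the pegs either way round. Seated, its underside lies on the plate with its x along the seat's x.
- tip_rack_red: bystander: red pipette-tip rack full of yellow tips, 118 x 80 mm, 63 high; swaps places with the block; origin in the centre of its underside
- tip_rack_navy: bystander: dark-blue pipette-tip rack with yellow tips, 118 x 80 mm, 63 high; origin in the centre of its underside
- tube_rack: bystander: blue and white rack of capped tubes, 100 x 200 mm, 86 high; origin in the centre of its underside
- bottle: bystander: glass bottle with red cap, 56 mm across, 130 high; origin in the centre of its underside
- kit_box: bystander: open light-blue carton of reagent vials, 110 x 140 mm, flap to 158 high at its +x side; origin in the centre of its underside
- timer: bystander: white kitchen-type lab timer, 50 x 75 mm, 70 high; origin in the centre of its underside
- pipette: bystander: white and blue hand pipette lying on the bench along its own x, 290 mm long, 24 high; origin in the centre of its underside

How it is judged:
On the way, in this order (a step that is already met when the one before it is completed fails the run):
1. the hood stands wide open by itself, let go (value of joint hood above 1.3 rad and contact force between each of the arm, the fingers and hood below 0.1 N), for 0.2 s.
2. the block is down on both pegs and let go, the hood still open (x of block in the frame of seat between -0.003 and 0.003 m and y of block in the frame of seat between -0.003 and 0.003 m and z of block in the frame of seat below 0.0025 m and angle between the x axis of block and the x axis of seat, either way round below 0.1 rad and angle between block's own z axis and vertical below 0.05 rad and contact force between the fingers and block below 0.1 N and value of joint hood above 1.2 rad), for 0.2 s.
At the end, for the whole second after the job is handed in: The robot holds the hood still between 0.55 and 0.80 rad (3 to 17 degrees below its balance point at 0.85), touching it and nothing else carrying it; the block sits on the plate over both pegs (within 3 mm sideways, 2.5 mm of height, 0.1 rad either way round), upright and let go (value of joint hood between 0.55 and 0.8 rad and velocity of joint hood between -0.08 and 0.08 rad/s and contact force between any of the fingers, the arm and hood above 0.1 N and contact force between block and hood below 0.1 N and x of block in the frame of seat between -0.003 and 0.003 m and y of block in the frame of seat between -0.003 and 0.003 m and z of block in the frame of seat below 0.0025 m and angle between the x axis of block and the x axis of seat, either way round below 0.1 rad and angle between block's own z axis and vertical below 0.05 rad and contact force between the fingers and block below 0.1 N); the arm keeps its last pose, push and grip.
It fails at once if the block is dropped (falls freely faster than 0.45 m/s) (linear speed of block above 0.45 m/s and contact force between the fingers and block below 0.1 N).
It fails at once if another thing on the bench is moved by more than 30 mm or tipped (distance of any of tip_rack_red, tip_rack_navy, tube_rack, bottle, kit_box, timer, pipette from where it was at the start of the episode above 0.03 m or angle between any of tip_rack_red, tip_rack_navy, tube_rack, bottle, kit_box, timer, pipette's own z axis and vertical above 0.4 rad).
It also fails if it takes over 67 s, if anything falls off the work surface, if the arm or the gripper's body presses on something with over 40 N, if the wrist force passes 120 N, or if a joint passes its speed limit or range.

## Working session

There is one attempt and no reset: what is moved stays moved. The work goes in short steps, each a Python script; the robot and the scene stay as the last script left them, time stands still between calls to the robot, and variables do not carry over. Pictures are saved under pics/ and viewed, at most 10 in all, crops included, and the job is handed in when it is done.

```bash
ls; mkdir -p pics
cat > h.py <<'E'
import numpy as np, cv2
from cell import bot
from scipy.spatial.transform import Rotation as R
def cam(name):
    s=bot.get_state(); c=bot.camera(name)
    if name=="wrist":
        T=np.eye(4); T[:3,:3]=R.from_euler('xyz',s["eef_rot"]).as_matrix(); T[:3,3]=s["tool_pos"]
        c["pose"]=T@np.array(c["hand_eye"])
    c["pose"]=np.array(c["pose"])
    f=210/np.tan(np.radians(c["vertical_fov"])/2)
    c["K"]=np.array([[f,0,c["cx"]],[0,f,c["cy"]],[0,0,1.]]); c["D"]=np.array(c["dist_coeffs"],float)
    return c
def rays(c,px):
    u=cv2.undistortPoints(np.array(px,float).reshape(-1,1,2),c["K"],c["D"]).reshape(-1,2)
    d=np.c_[u[:,0],-u[:,1],-np.ones(len(u))]
    return d
def onz(c,px,z):
    d=rays(c,px)@c["pose"][:3,:3].T; o=c["pose"][:3,3]
    return o+d*((z-o[2])/d[:,2])[:,None]
def depthpts(c):
    h,w=c["range_z"].shape
    v,u=np.mgrid[:h,:w]
    d=rays(c,np.c_[u.ravel(),v.ravel()])*c["range_z"].ravel()[:,None]
    return (d@c["pose"][:3,:3].T+c["pose"][:3,3]).reshape(h,w,3)
def proj(c,P):
    q=(np.atleast_2d(P)-c["pose"][:3,3])@c["pose"][:3,:3]
    q=q*[1,-1,-1]
    return cv2.projectPoints(q,np.zeros(3),np.zeros(3),c["K"],c["D"])[0].reshape(-1,2)
E
python3 - <<'E'
from h import *
import pickle
for n in("scene","top"):
    c=cam(n); cv2.imwrite(f"pics/{n}0.png",c["color"]); pickle.dump(c,open(n+".pkl","wb"))
    print(n,c["pose"].round(3).tolist(),c["vertical_fov"],c["cx"],c["cy"],c["D"])
s=bot.get_state();print(s)
E
```

```text
pics
scene [[-0.876, -0.387, 0.289, 0.845], [0.483, -0.716, 0.504, 0.542], [0.012, 0.581, 0.814, 0.989], [0.0, 0.0, 0.0, 1.0]] 55.46901211304709 278.47703813475806 207.85052134161953 [-0.05490832  0.          0.          0.          0.        ]
top [[0.011, 0.997, -0.08, 0.402], [-1.0, 0.01, -0.015, -0.031], [-0.014, 0.08, 0.997, 1.668], [0.0, 0.0, 0.0, 1.0]] 45.7275379724315 276.92333361279304 209.97927178391447 [-0.16585267  0.          0.          0.          0.        ]
{'time_s': 0.1, 'joint_positions': array([-1.49273143e+00,  1.04666706e-01,  9.65595775e-02,  1.56391073e+00,
       -3.92671702e-05,  1.35308147e+00]), 'qd': array([-0.00100976, -0.00117116,  0.00324025, -0.00149758,  0.00099722,
       -0.00210241]), 'effort': array([ 5.76908060e-03, -5.58207929e+01,  5.04718101e+01,  1.31260324e-02,
       -3.46449078e-04, -1.70438562e-05]), 'tool_pos': array([ 0.17485627, -0.57363969,  0.23059111]), 'eef_rot': array([-3.14039148e+00, -2.25509453e-04,  2.95779640e-01]), 'ft_force': array([-0.61621634,  0.39106552,  0.49291044]), 'moment': array([-0.05578172,  0.02838607,  0.02453795]), 'grip_force': 0.0, 'grip_width': 0.08553687930581379}
```

View pics/top0.png

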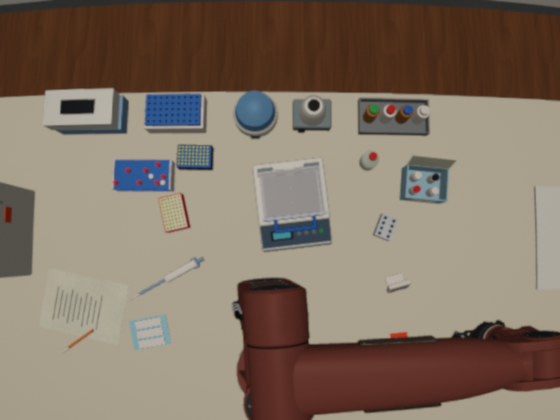

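View pics/scene0.png

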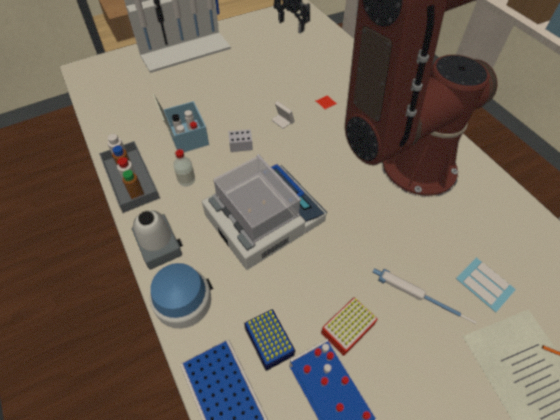

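The top view shows the incubator near (292,205), its blue bar at about (275–315, 222–232), the block at (386,227), the red rack at (173,212), the bottle at (370,160), the kit box at (427,182) and the timer at (397,282). The scene view agrees, with the block at (240,140).

Run:
```python
from h import *
import pickle
c=pickle.load(open("top.pkl","rb")); im=c["color"]; hsv=cv2.cvtColor(im,cv2.COLOR_BGR2HSV)
P=depthpts(c)
def comp(m,box):
    x0,y0,x1,y1=box; k=np.zeros(m.shape,np.uint8); k[y0:y1,x0:x1]=m[y0:y1,x0:x1]; 
    v,u=np.nonzero(k); return np.c_[u,v].astype(float)
bar=comp(((hsv[...,0]>105)&(hsv[...,0]<125)&(hsv[...,1]>170)&(hsv[...,2]>90)).astype(np.uint8),(260,205,330,245))
print("bar",len(bar),cv2.minAreaRect(bar.astype(np.float32)))
# bulk by height
for nm,box,lo in(("inc",(245,150,340,256),.05),("block",(365,205,405,250),.03)):
    q=comp((P[...,2]>lo).astype(np.uint8),box)
    pts=P[q[:,1].astype(int),q[:,0].astype(int)]
    r=cv2.minAreaRect((pts[:,:2]*1000).astype(np.float32)); print(nm,len(q),r,np.percentile(pts[:,2],[5,50,95]))
print("pts",onz(c,[(275,222),(316,219),(386,227)],.13).round(3).tolist(),onz(c,[(386,227)],.045).round(3))
print("others",onz(c,[(173,212),(370,160),(427,182),(397,282),(170,278)],.05).round(3).tolist())
cc=cv2.resize(im[140:300,240:460],None,fx=3.5,fy=3.5,interpolation=cv2.INTER_CUBIC); cv2.imwrite("pics/topcrop.png",cc)
w=bot.camera("wrist"); print(np.array(w["hand_eye"]).round(3).tolist(),w["vertical_fov"])
```

```text
bar 150 ((295.314697265625, 225.09115600585938), (11.274385452270508, 41.416107177734375), 85.60128784179688)
inc 6052 ((548.54052734375, -54.66998291015625), (285.0084228515625, 230.5110321044922), 7.377109050750732) [0.05616443 0.1562024  0.16985371]
block 407 ((466.6102600097656, -215.5082550048828), (90.97711181640625, 381.3310241699219), 5.912559509277344) [0.03721541 0.04310549 0.04975552]
pts [[0.488, -0.002, 0.13], [0.499, -0.129, 0.13], [0.476, -0.347, 0.13]] [[ 0.48  -0.365  0.045]]
others [[0.522, 0.335, 0.05], [0.701, -0.312, 0.05], [0.63, -0.503, 0.05], [0.301, -0.4, 0.05], [0.305, 0.34, 0.05]]
[[0.0, 0.965, 0.263, 0.067], [1.0, 0.0, -0.0, -0.0], [-0.0, 0.263, -0.965, -0.141], [0.0, 0.0, 0.0, 1.0]] 61.70365641701982
```

View pics/topcrop.png

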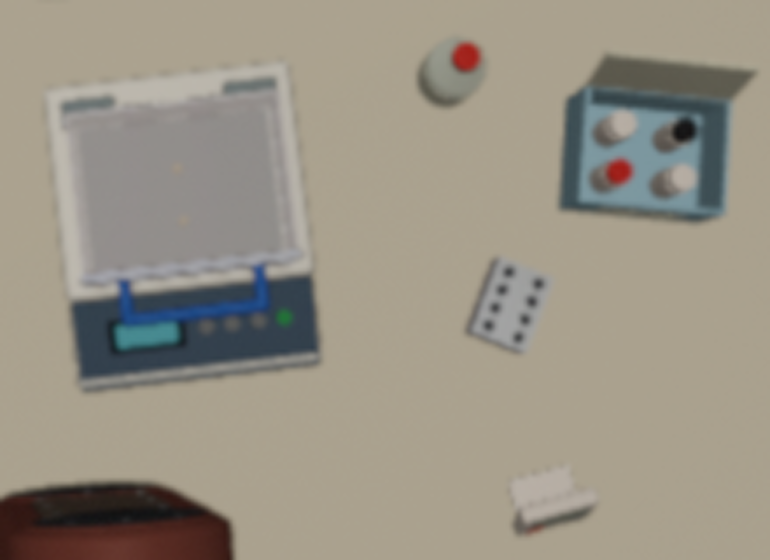

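The crop shows the shut hood with its blue bar at about crop (125–265, 300–320). The pegs are faintly visible at (178,168) and (183,219), and the block's corners are at about (497,258), (548,275), (522,352) and (468,332). Incubator yaw is about +7.4°, block yaw about −21°. Next is a close look with the wrist camera over the bar.

Run:
```python
from h import *
import pickle
yw=0.129
bot.goto([0.46,-0.066,0.36],[np.pi,0,yw+np.pi])
print(bot.get_state()["joint_positions"].round(2), bot.get_state()["time_s"])
c=cam("wrist"); pickle.dump(c,open("w1.pkl","wb")); im=c["color"]; cv2.imwrite("pics/w1.png",im)
hsv=cv2.cvtColor(im,cv2.COLOR_BGR2HSV)
m=((hsv[...,0]>105)&(hsv[...,0]<125)&(hsv[...,1]>170)&(hsv[...,2]>90)).astype(np.uint8)
n,l,st,_=cv2.connectedComponentsWithStats(m); k=[i for i in range(1,n) if st[i,4]>100]; print(st[k].tolist())
print("predicted bar px",proj(c,[[.464,-.0657,.13],[.573,-.0515,.085]]).round(0).tolist())
```

```text
[-0.43 -0.23  0.01  1.82 -0.   -0.55] 2.2917
[[222, 176, 120, 38, 1433], [529, 276, 31, 14, 252], [539, 290, 21, 29, 257], [454, 415, 56, 5, 214]]
predicted bar px [[282.0, 175.0], [282.0, 253.0]]
```

View pics/w1.png

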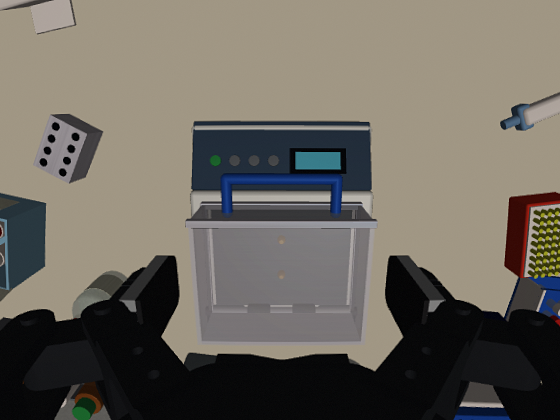

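The wrist view shows the bar horizontal at row ~180 (columns 222–342), the pegs at about (281,242) and (281,276), and the block at the upper left around (67,148). I'll turn these into a pose and go for the bar.

```bash
cat >> h.py <<'E'
def pegs(c,box,z=.096):
    x0,y0,x1,y1=box; h=cv2.cvtColor(c["color"],cv2.COLOR_BGR2HSV).astype(int)
    g=c["color"].astype(int); d=g[...,2]-g[...,0]
    d=d-np.median(d[y0:y1,x0:x1]); m=np.zeros(d.shape,np.uint8); m[y0:y1,x0:x1]=(d[y0:y1,x0:x1]>12)
    n,l,st,ct=cv2.connectedComponentsWithStats(m); k=sorted(range(1,n),key=lambda i:-st[i,4])[:2]
    return ct[k],st[k],onz(c,ct[k],z)
E
python3 - <<'E'
from h import *
import pickle
c=pickle.load(open("w1.pkl","rb")); im=c["color"]; hsv=cv2.cvtColor(im,cv2.COLOR_BGR2HSV)
m=((hsv[...,0]>105)&(hsv[...,0]<125)&(hsv[...,1]>170)&(hsv[...,2]>90))
pts=[]
for u in range(240,325,4):
    v=np.nonzero(m[165:200,u])[0]+165; pts.append((u,v.mean()))
B=onz(c,pts,.130); p=np.polyfit(B[:,1],B[:,0],1); print("bar yaw",-np.arctan(p[0]))
e=onz(c,[(222,180),(341,180)],.13); print("bar ends",e.round(4).tolist(),"mid",e.mean(0), "x at mid",np.polyval(p,e[:,1].mean()))
ct,st,P=pegs(c,(240,230,330,300)); print(ct,st.tolist(),P.round(4).tolist(),np.linalg.norm(P[0]-P[1]))
# panel/housing outline: front edge of the panel corners (193,123),(370,123)
q=onz(c,[(193,124),(370,124)],.05);print(q.round(3).tolist())
d=depthpts(c); print("bar depth z",d[180,282], d[225,282], d[150,70])
E
```

```text
bar yaw 0.12761319132247756
bar ends [[0.4778, -0.1289, 0.13], [0.4614, -0.0016, 0.13]] mid [ 0.46959109 -0.06522626  0.13      ] x at mid 0.46908950573875396
[[281.         239.41509434]
 [281.03846154 274.07692308]] [[278, 235, 7, 9, 53], [278, 270, 7, 9, 52]] [[0.5504, -0.0555, 0.096], [0.5971, -0.0495, 0.096]] 0.047030722795578225
[[0.428, -0.184, 0.05], [0.4, 0.039, 0.05]]
bar depth z [ 0.46870022 -0.06479445  0.13437855] [ 0.50769591 -0.05979764  0.16699978] [ 0.48136564 -0.34985726  0.04407984]
```

```bash
cat >> h.py <<'E'
YW=0.128; X=np.array([np.cos(YW),np.sin(YW),0]); Y=np.array([-np.sin(YW),np.cos(YW),0]); Z=np.array([0,0,1.])
SEAT=np.array([.5738,-.0525,.085]); HINGE=SEAT+.078*X+[0,0,.005]
RB,PHI0=np.hypot(.186,.040),np.pi-np.arctan2(.040,.186)
def bar(th): p=PHI0-th; return HINGE+RB*(np.cos(p)*X+np.sin(p)*Z)
def ori(tilt):
    M=R.from_rotvec(-np.radians(tilt)*Y)*R.from_euler('xyz',[np.pi,0,YW+np.pi/2]); return M
def tcp(P,M,d=.019,c=0.,up=0.): # bar at depth d behind the TCP, offset c along closing line
    m=M.as_matrix(); return P+m[:,2]*(d-up)+m[:,1]*c
E
python3 - <<'E'
from h import *
M=ori(15); e=M.as_euler('xyz')
for th in (0,.5,1.0,1.35,1.5,.675): print(th,tcp(bar(th),M).round(3),bot.inverse_kinematics(tcp(bar(th),M),e))
print(bot.inverse_kinematics(tcp(bar(0),M,.02,-.027,.12),e))
bot.goto(tcp(bar(0),M,.02,-.027,.10),e)
f0=bot.get_state()["ft_force"]
bot.movel(tcp(bar(0),M,.02,-.027,.03),max_speed=.1); bot.movel(tcp(bar(0),M,.02,-.027),max_speed=.04)
s=bot.get_state();print(s["time_s"],s["tool_pos"],s["ft_force"]-f0,f0,s["joint_positions"].round(2))
c=cam("wrist");cv2.imwrite("pics/w2.png",c["color"]); c=cam("scene");cv2.imwrite("pics/s2.png",cv2.resize(c["color"][80:300,140:420],None,fx=2.5,fy=2.5))
E
```

```text
0 [ 0.472 -0.066  0.112] [-0.51908381 -0.64002464 -0.77035947  1.22984983  0.15667241  0.94030587]
0.5 [ 0.513 -0.06   0.196] [-0.45848335 -0.49521721 -0.52088089  1.32555808  0.14373404  1.00018386]
1.0 [ 0.59 -0.05  0.25] [-0.37173988 -0.2472812  -0.23071779  1.35637631  0.12434556  1.08549989]
1.35 [ 0.654 -0.042  0.262] [-0.31603127 -0.05313624 -0.03268911  1.35384093  0.1114147   1.14006616]
1.5 [ 0.683 -0.039  0.26 ] [-0.29536158  0.02986358  0.04616443  1.34749718  0.10653139  1.16027058]
0.675 [ 0.537 -0.057  0.219] [-0.4287292  -0.4155743  -0.42082027  1.3418713   0.1371931   1.02949894]
[-0.62349205 -0.80800655 -0.67246444  1.51300123  0.17763619  0.83657482]
5.3583 [ 0.44601987 -0.0690126   0.10390477] [-1.19481209 -1.03559106 -1.07654697] [0.99409252 0.63711971 0.97875679] [-0.56 -0.74 -0.84  1.26  0.17  0.9 ]
```

View pics/w2.png

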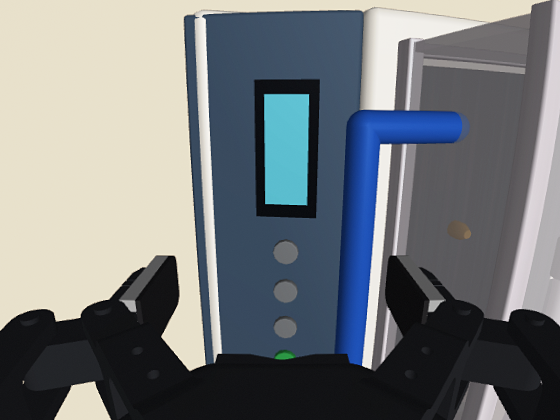

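The wrist view shows the bar (columns 345–380) lying between the fingers, with the right finger (390–440) in the gap before the hood. I'll close gently, centre on the bar, then lift along the arc.

Run:
```python
from h import *
M=ori(15)
def st(t):
    s=bot.get_state(); print(t,round(s["time_s"],2),s["ft_force"].round(1),round(s["grip_width"],4),round(s["grip_force"],1)); return s
bot.gripper_close(20); st("closed")
for c in(-.018,-.009,0): bot.movel(tcp(bar(0),M,.019,c),max_speed=.05); st(c)
s=bot.get_state()
if s["grip_width"]<.02:
    for th in (.04,.15,.3): bot.movel(tcp(bar(th),M),max_speed=.05); st(th)
cv2.imwrite("pics/w3.png",cam("wrist")["color"])
```

```text
closed 5.99 [47.  13.1 -0.9] 0.0474 23.0
-0.018 6.33 [41.3 13.5  3.1] 0.0276 21.3
-0.009 6.66 [32.4 13.8  8.7] 0.011 23.6
0 6.99 [-26.5   0.7  27.3] 0.0111 25.7
0.04 7.29 [-15.2  -4.2   4.3] 0.011 23.4
0.15 7.86 [-23.3  -7.    4.3] 0.011 23.7
0.3 8.57 [-44.2  -8.7  17.7] 0.0108 26.0
```

The bar is gripped, but a radial force is building up: the tool is a few mm inside the true arc. I'll continue with a force-corrected radius.

```bash
cat >> h.py <<'E'
def follow(ths,M,off,v=.07,gain=1/9000.):
    for th in ths:
        p=PHI0-th; rad=np.cos(p)*X+np.sin(p)*Z; tan=np.sin(p)*X-np.cos(p)*Z
        bot.movel(tcp(bar(th)+off*rad,M),max_speed=v)
        s=bot.get_state(); F=s["ft_force"]; off+=np.clip(F@rad*gain,-.004,.004)
        print(round(th,3),round(s["time_s"],2),"rad %.1f tan %.1f"%(F@rad,F@tan),"off %.4f"%off,round(s["grip_width"],4))
    return off
E
python3 - <<'E'
from h import *
off=follow([.3,.3,.4,.5,.6,.7,.8,.9],ori(15),.004)
print(off, bot.get_state()["joint_positions"].round(2))
E
```

```text
0.3 8.88 rad 9.7 tan -3.5 off 0.0051 0.011
0.3 9.12 rad -0.8 tan -3.1 off 0.0050 0.0109
0.4 9.55 rad 15.4 tan -3.0 off 0.0067 0.0113
0.5 9.98 rad 10.0 tan -2.0 off 0.0078 0.0112
0.6 10.42 rad 10.4 tan -2.9 off 0.0090 0.0112
0.7 10.85 rad 8.7 tan -2.2 off 0.0099 0.011
0.8 11.28 rad 7.2 tan -1.3 off 0.0107 0.0112
0.9 11.72 rad 3.9 tan -1.1 off 0.0112 0.0108
0.01116611722709862 [-0.39 -0.31 -0.28  1.37  0.13  1.06]
```

Run:
```python
from h import *
M=ori(15)
off=follow([1.0,1.1,1.2,1.3],M,.0112)
c=cam("wrist");cv2.imwrite("pics/w4.png",c["color"])
bot.open_gripper()
p=np.array(bot.get_state()["tool_pos"]); bot.movel(p-M.as_matrix()[:,2]*.10,max_speed=.15)
s=bot.get_state();print(s["time_s"],s["tool_pos"],s["ft_force"])
c=cam("scene");cv2.imwrite("pics/s4.png",c["color"])
c=cam("wrist")
```

```text
1.0 12.15 rad 3.7 tan -0.6 off 0.0116 0.0111
1.1 12.59 rad 2.7 tan -0.3 off 0.0119 0.0104
1.2 13.03 rad 0.0 tan 0.6 off 0.0119 0.0112
1.3 13.47 rad 0.1 tan 1.6 off 0.0119 0.0112
15.05 [ 0.61841157 -0.04665817  0.36889755] [ 0.72880422 -0.29589027 -0.36831298]
```

View pics/s4.png

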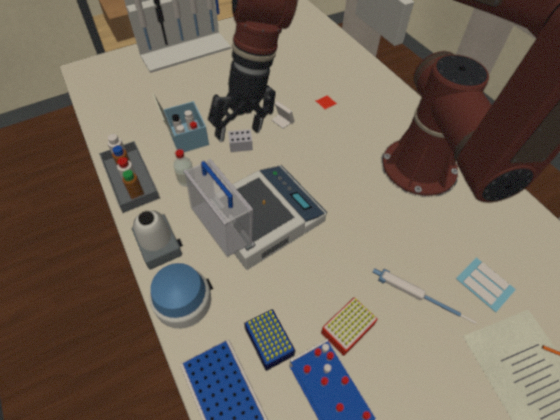

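The scene view shows the hood standing open, with the bar at (215,185), a gripper clear of it and the pegs in view near (265,203). Next I measure the pegs directly, then look at the block from close above.

Run:
```python
from h import *
import pickle
bot.goto([0.49,-0.064,0.30],[np.pi,0,YW+np.pi])
c=cam("wrist"); pickle.dump(c,open("w5.pkl","wb"))
a=proj(c,[.5738-.024,-.0555,.096])[0];b=proj(c,[.598,-.0495,.096])[0];print(a,b)
x0,y0=np.minimum(a,b).astype(int)-25;x1,y1=np.maximum(a,b).astype(int)+25
ct,st,P=pegs(c,(x0,y0,x1,y1)); print(ct,st.tolist(),P.round(4).tolist(),P.mean(0),np.linalg.norm(P[0]-P[1]))
bot.goto([.475,-.360,.25],[np.pi,0,np.pi-.37]); bot.movel([.475,-.360,.20])
s=bot.get_state();print(s["time_s"],s["joint_positions"].round(2))
c2=cam("wrist"); pickle.dump(c2,open("w6.pkl","wb"))
print(proj(c2,[.48,-.365,.045]))
cv2.imwrite("pics/w56.png",cv2.resize(np.hstack([c["color"],c2["color"]]),(800,300)))
```

```text
[282.24994577 232.39287415] [282.08746951 274.60951925]
[[282.19101124 232.94382022]
 [282.07058824 273.90588235]] [[278, 228, 10, 11, 89], [278, 269, 9, 11, 85]] [[0.5504, -0.0555, 0.096], [0.5972, -0.0496, 0.096]] [ 0.57379046 -0.05255419  0.096     ] 0.04711990369477395
18.2833 [-0.87  0.09  0.02  1.51  0.   -0.5 ]
[[276.98219772 193.36603774]]
```

View pics/w56.png

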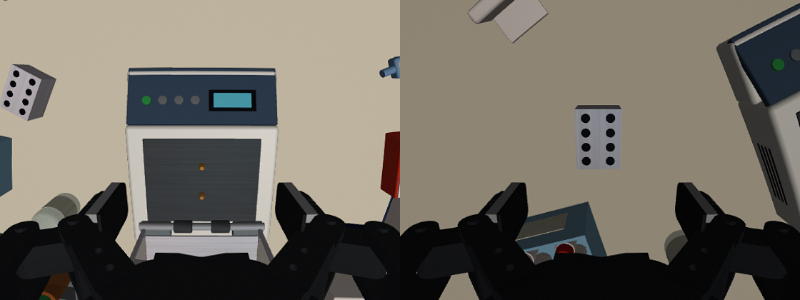

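The left half shows the open incubator with pegs at (202,168) and (202,197) in this scaled picture, matching the first estimate. The right half shows the block at (598,138), square to the tool, with the kit box corner well clear. I'll locate it by its wells and grasp.

```bash
cat >> h.py <<'E'
def wells(c,box,z):
    x0,y0,x1,y1=box; g=cv2.cvtColor(c["color"],cv2.COLOR_BGR2GRAY); m=np.zeros(g.shape,np.uint8); m[y0:y1,x0:x1]=g[y0:y1,x0:x1]<55
    n,l,st,ct=cv2.connectedComponentsWithStats(m)
    k=[i for i in range(1,n) if 40<st[i,4]<600 and .6<st[i,2]/st[i,3]<1.6]
    P=onz(c,ct[k],z); o=P.mean(0); _,_,V=np.linalg.svd((P-o)[:,:2]); v=V[0]*np.sign(V[0,0])
    return len(k),ct[k],P,o,np.arctan2(v[1],v[0])
E
python3 - <<'E'
from h import *
import pickle
c=pickle.load(open("w6.pkl","rb"))
n,ct,P,o,yw=wells(c,(235,150,320,240),.045); print(n,ct.round(0).tolist(),o.round(4),yw)
assert n==8 and abs(yw+.37)<.15
M=[np.pi,0,np.pi+yw]
bot.goto([o[0],o[1],.12],M); f0=bot.get_state()["ft_force"]
bot.movel([o[0],o[1],.018],max_speed=.08)   # tips 18+13 mm up while open
s=bot.get_state(); print(s["ft_force"]-f0)
bot.gripper_close(60); s=bot.get_state(); print(s["grip_width"],s["grip_force"],s["ft_force"]-f0,s["tool_pos"])
bot.movel([o[0],o[1],.20],max_speed=.12); s=bot.get_state(); print(s["time_s"],s["grip_width"],s["ft_force"]-f0)
np.save("bl.npy",[o[0],o[1],yw])
cv2.imwrite("pics/w7.png",cam("wrist")["color"])
cv2.imwrite("pics/s7.png",cam("scene")["color"])
E
```

```text
8 [[259.0, 165.0], [294.0, 165.0], [260.0, 186.0], [294.0, 186.0], [260.0, 206.0], [294.0, 206.0], [260.0, 225.0], [294.0, 225.0]] [ 0.482  -0.3658  0.045 ] -0.36823916803775336
[-0.61515679  1.38205193 -1.12042094]
0.054996656590548566 65.84360361099243 [-0.63102492  0.47560508  3.65288975] [ 0.48225829 -0.36617137  0.01866163]
22.2333 0.05520861726458268 [-0.92743411 -0.22069905 -4.22930031]
```

Run:
```python
from h import *
s=bot.get_state(); tp=s["tool_pos"]; bx,by,yw=np.load("bl.npy")
c=cam("wrist"); z=tp[2]-.0187+.045
q=proj(c,[tp[0],tp[1],z])[0].astype(int); 
try:
    n,ct,P,o,y2=wells(c,(q[0]-75,q[1]-95,q[0]+75,q[1]+95),z); print(n,ct.round(0).tolist(),"off",(o-tp)[:2],"yaw",y2)
except Exception as e: print(e)
E=[np.pi,0,YW+np.pi]
bot.goto([SEAT[0],SEAT[1],.22],E); s=bot.get_state(); print(s["time_s"],s["tool_pos"],s["eef_rot"],s["joint_positions"].round(2))
bot.movel([SEAT[0],SEAT[1],.135],max_speed=.1)
print(bot.get_state()["tool_pos"],bot.get_state()["ft_force"])
c=cam("wrist");cv2.imwrite("pics/w8.png",c["color"])
```

```text
2 [[321.0, 314.0], [242.0, 314.0]] off [ 0.00809968 -0.00255668] yaw 1.203267815509064
23.625 [ 0.57377187 -0.0535963   0.21982314] [-3.14123054e+00 -2.32147707e-04 -3.01517379e+00] [-0.32  0.03 -0.    1.54 -0.   -0.45]
[ 0.57427226 -0.05265363  0.13585317] [-0.4804206   0.50035008 -3.72260437]
```

View pics/w8.png

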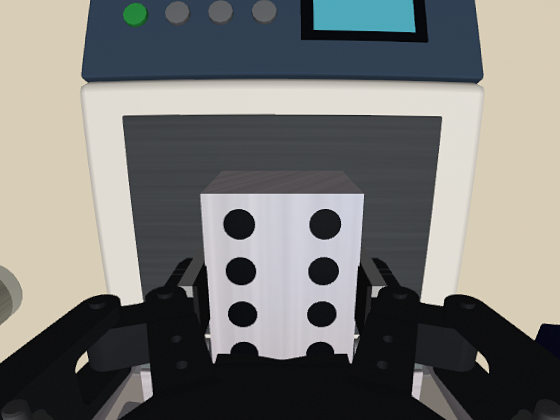

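The view shows the block gripped squarely over the plate, its front top edge at row 194 and wells at (239,223), (325,223), (241,271) and (323,271). I'll check its in-hand offset from these, then lower under force guard.

```bash
cat > low.py <<'E'
from h import *
im=cv2.imread("pics/w8.png"); s=bot.get_state(); tp=s["tool_pos"]; c=cam("wrist"); z=tp[2]-.0187+.045
e=onz(c,[(203,194),(363,194),(239,223),(325,223),(241,271),(323,271)],z)-tp
L=np.c_[e@X,e@Y]; print("front edge along X",L[:2].round(4).tolist(),"wells",L[2:].round(4).tolist())
dx=L[:2,0].mean()+.038; print("block offset along X by edge",dx)
w=np.load("bl.npy"); 
if abs(dx)>.004: raise SystemExit
f0=s["ft_force"]; x,y=SEAT[:2]; z=.1135
bot.movel([x,y,.118],max_speed=.06)
while z>.1025:
    z-=.0015; bot.movel([x,y,z],max_speed=.02); s=bot.get_state(); F=s["ft_force"]-f0
    print(round(z,4),s["tool_pos"].round(4),F.round(1))
    if F[2]>12: break
E
python3 low.py
```

```text
front edge along X [[-0.0376, -0.0262], [-0.0376, 0.0279]] wells [[-0.0273, -0.0143], [-0.0273, 0.0154], [-0.009, -0.0142], [-0.0091, 0.0153]]
block offset along X by edge 0.00039552409579682313
0.112 [ 0.5741 -0.0525  0.1121] [ 3.  -0.4  0.8]
0.1105 [ 0.5744 -0.0526  0.1109] [ 4.1 -0.1  2.8]
0.109 [ 0.5749 -0.0527  0.1098] [6.6 0.3 5. ]
0.1075 [ 0.5752 -0.0526  0.108 ] [9.7 0.  1.8]
0.106 [ 0.5753 -0.0526  0.1066] [ 9.6 -0.3  2.8]
0.1045 [ 0.5753 -0.0527  0.1051] [ 9.5 -0.6  2.9]
0.103 [ 0.5755 -0.0527  0.1038] [9.7 0.6 4.3]
0.1015 [ 0.5757 -0.0527  0.1037] [ 6.5  0.8 14. ]
```

Run:
```python
from h import *
import pickle
bot.open_gripper(); x,y=SEAT[:2]
bot.movel([x,y,.20],max_speed=.12); bot.goto([.49,-.064,.30],[np.pi,0,YW+np.pi])
s=bot.get_state(); print(s["time_s"],s["ft_force"],s["grip_width"])
c=cam("wrist"); pickle.dump(c,open("w9.pkl","wb"))
q=proj(c,SEAT+[0,0,.045])[0].astype(int)
n,ct,P,o,yw=wells(c,(q[0]-50,q[1]-60,q[0]+50,q[1]+60),.130); e=o-SEAT; print(n,"dx %.4f dy %.4f"%(e@X,e@Y),yw)
d=depthpts(c); print("top z",d[q[1],q[0]])
t=cam("top"); s=cam("scene"); pickle.dump(t,open("top9.pkl","wb"))
cv2.imwrite("pics/m9.png",cv2.resize(np.hstack([c["color"],s["color"]]),(800,300)))
# open bar: blue pixels from wrist, scene and predicted place
print("pred bar px scene",proj(s,bar(1.5)),"top",proj(t,bar(1.5)))
hsv=cv2.cvtColor(s["color"],cv2.COLOR_BGR2HSV); m=(hsv[...,0]>105)&(hsv[...,0]<125)&(hsv[...,1]>170)&(hsv[...,2]>90)
for nm,k in(("scene",s),("top",t)):
    hsv=cv2.cvtColor(k["color"],cv2.COLOR_BGR2HSV); m=((hsv[...,0]>105)&(hsv[...,0]<125)&(hsv[...,1]>170)&(hsv[...,2]>90)).astype(np.uint8)
    u,v=proj(k,bar(1.5))[0].astype(int); b=np.zeros_like(m); b[v-30:v+30,u-40:u+40]=m[v-30:v+30,u-40:u+40]
    yy,xx=np.nonzero(b); r=cv2.minAreaRect(np.c_[xx,yy].astype(np.float32)); print(nm,len(xx),r); 
    cv2.imwrite(f"pics/{nm}9.png",k["color"])
```

```text
29.3333 [-0.34329899 -0.08435983  0.35601017] 0.08542814797666454
9 dx 0.0046 dy -0.0044 -0.4809018808853557
top z [ 0.57441625 -0.05280283  0.12863507]
pred bar px scene [[216.68769003 178.13880124]] top [[287.7937208 152.319216 ]]
scene 115 ((216.45899963378906, 180.4508056640625), (44.04468536376953, 3.4569950103759766), 50.194427490234375)
top 46 ((287.9384765625, 151.4953155517578), (1.8884483575820923, 42.41745376586914), 83.04703521728516)
```

View pics/m9.png

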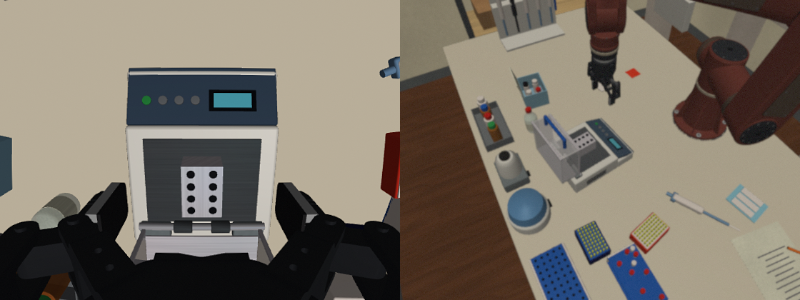

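The wrist view shows the block square on the plate (wells around (201,192) in this scaled picture, top at 0.129 m), so it is home. The scene view shows the hood still open and everything else in place. Now I draw the hood back.

Run:
```python
from h import *
M=ori(15); e=M.as_euler('xyz')
bot.goto(tcp(bar(1.5),M,.019,0,.09),e)
f0=bot.get_state()["ft_force"]
bot.movel(tcp(bar(1.5),M,.019,0,.03),max_speed=.1); bot.movel(tcp(bar(1.5),M),max_speed=.04)
s=bot.get_state(); print(s["ft_force"]-f0,s["time_s"])
bot.gripper_close(20); s=bot.get_state(); print(s["grip_width"],s["grip_force"],s["ft_force"]-f0)
if .009<s["grip_width"]<.014: off=follow([1.45,1.35,1.25],M,0.); print(off)
```

```text
[0.47697369 0.40916913 0.92247051] 32.6083
0.011080915188054017 20.305653512477875 [3.74070853 0.54159653 4.84774086]
1.45 33.55 rad 4.2 tan 3.1 off 0.0005 0.0111
1.35 33.98 rad 6.5 tan 2.5 off 0.0012 0.0111
1.25 34.4 rad 1.9 tan 2.2 off 0.0014 0.0108
0.00139086477832253
```

Run:
```python
from h import *
M=ori(15)
off=follow([1.15,1.05,.95,.85,.78,.72,.68,.68],M,.0014,v=.06)
bot.wait(.5); s=bot.get_state(); print(s["tool_pos"],s["qd"].round(4),s["ft_force"],s["time_s"],s["grip_width"])
m=R.from_euler('xyz',s["eef_rot"]).as_matrix(); b=s["tool_pos"]-.019*m[:,2]-HINGE; print("theta from tool",PHI0-np.arctan2(b[2],b@X),np.hypot(b@X,b[2]))
c=cam("scene"); cv2.imwrite("pics/s10.png",cv2.resize(c["color"][80:300,120:400],None,fx=2.5,fy=2.5))
import pickle; pickle.dump(c,open("s10.pkl","wb"))
t=cam("top"); pickle.dump(t,open("t10.pkl","wb"))
print("pred bar scene crop px",(proj(c,bar(.68))-[120,80])*2.5)
```

```text
1.15 34.87 rad 0.6 tan 1.6 off 0.0015 0.0107
1.05 35.33 rad 1.4 tan 2.3 off 0.0016 0.0112
0.95 35.8 rad 0.8 tan 1.0 off 0.0017 0.0113
0.85 36.27 rad 0.6 tan 0.0 off 0.0018 0.0111
0.78 36.64 rad 0.4 tan -0.1 off 0.0018 0.0113
0.72 36.98 rad -0.5 tan 0.2 off 0.0018 0.011
0.68 37.26 rad -2.1 tan -0.0 off 0.0015 0.011
0.68 37.51 rad 0.5 tan -0.2 off 0.0016 0.0108
[ 0.53664609 -0.05721804  0.2210022 ] [-0.0001 -0.0013 -0.0012  0.0004 -0.0006  0.0009] [-2.2006449   5.7608239   0.51502092] 38.0083 0.011300947576855805
theta from tool 0.6806104241968538 0.19182307648734212
pred bar scene crop px [[371.26365065 205.7195895 ]]
```

View pics/s10.png

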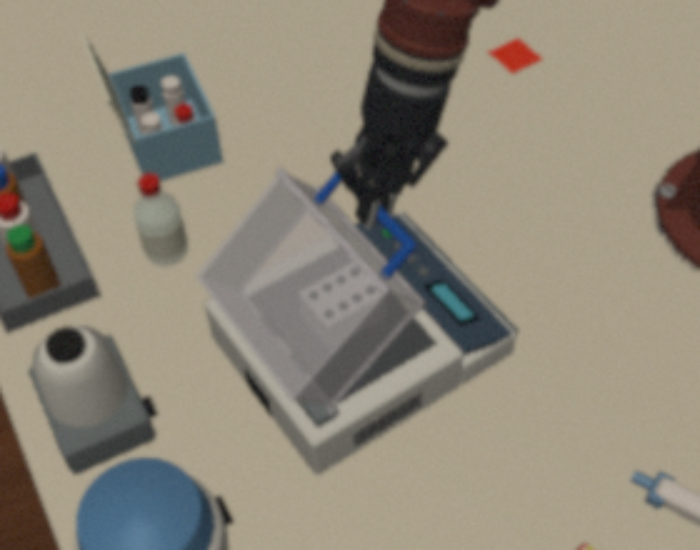

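The picture shows the hood half open with the gripper on the bar at about (375,210), as predicted, and the block seated under it at (340,295). The hood angle from the tool pose is 0.68 rad and the arm is still, so I'm handing in.

```bash
python3 -c "
from cell import bot
print(bot.job_done())"
```

```text
the job is handed in; nothing more can be done
None
```

I've handed the job in: the hood was opened wide and left standing by itself, the block was set down on both pegs and let go, and the gripper now holds the hood still by its bar at about 0.68 rad, 10° below balance, after 38 s of the 67 s allowed. The hand-in call returned no verdict.

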